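# Slide the bottle crate into the corner stop

### The job

Push the heavy bottle crate along the bench into the inside corner of the aluminium corner stop, so that it stands square and touches both rails, then take the hand away. Push it low, on the rail round its base, so that it slides without tipping; do not grip or lift it, do not touch the bottles in it, and leave everything else where it stands.

Things in the scene. Friction and masses are not known exactly. Their poses are not given: they have to be found in the camera images.
- crate: Square crate of four bottles, about 0.8 kg. Origin at the centre of its underside, on the bench; z up, x and y square to its sides. Push here: black bump rail round its base, 116 x 116 mm outside, 6 to 22 mm above the bench. Above it a steel frame 82 x 82 mm, up to 58 mm. Smooth sides; stands on grippy rubber feet 58 mm apart over all, well inside the rail (friction about 1.1, slides at 6 to 15 N); pushed above 30 mm it tips.
- load: The four amber bottles fixed in the crate (origin 11 mm above the crate's origin, same axes). Each 33 mm across, centres 37 mm apart, tops 90 mm above the bench, narrowing to necks from about 60 mm up. They reach 35 mm out from the crate's centre at the body, about 28 mm at the tops. Not to be touched.
- corner_stop: L-shaped aluminium corner stop fixed on the bench: two rails 14 mm thick, 30 mm high. Origin on the bench at the inside corner. The back rail's inner face is the plane x = 0 of this frame, 220 mm long along +y; the side rail's is the plane y = 0, 150 mm long along -x. The crate belongs on the -x, +y side: seated, its centre is at x = -58, y = +58 mm, its sides parallel to the rails.
- jar: Clear jar with a white lid, 62 mm across, 68 mm high, standing loose on the bench; origin at the centre of its underside. Leave alone.
- spare_bottle: Single loose amber bottle, 33 mm across, 79 mm high, standing on the bench; origin at the centre of its underside. Leave alone.
- chuck: Loose round capping chuck, 43 mm across, 31 mm high, on the bench; origin at the centre of its underside. Leave alone.

How it is judged:
At the end, for the whole second after the job is handed in: The crate stands upright and at rest on the bench in the inside corner, within 5 mm of both rails (by its centre) and parallel to them within 0.06 rad; the jar, the spare bottle and the chuck are within 20 mm of where they stood (x of crate in the frame of corner_stop between -0.063 and -0.05 m and y of crate in the frame of corner_stop between 0.05 and 0.063 m and angle between the x axis of crate and the x axis of corner_stop, either way round below 0.06 rad and angle between crate's own z axis and vertical below 0.05 rad and height (world z) of crate below 0.006 m and linear speed of crate below 0.01 m/s and distance of each of jar, spare_bottle, chuck from where it was at the start of the episode below 0.02 m); the robot touches nothing.
It fails at once if the crate tips (over 0.12 rad) (angle between crate's own z axis and vertical above 0.12 rad).
It fails at once if the crate is lifted (over 15 mm) (height (world z) of crate above 0.015 m).
It fails at once if the bottles in the crate are touched (over 2 N) (contact force between any of the fingers, the arm and load above 2 N).
It fails at once if the jar, the spare bottle or the chuck is shoved away (over 20 mm) (distance of any of jar, spare_bottle, chuck from where it was at the start of the episode above 0.02 m).
It also fails if it takes over 51 s, if anything falls off the work surface, if the arm or the gripper's body presses on something with over 40 N, if the wrist force passes 120 N, or if a joint passes its speed limit or range.

### The arm

A 6-joint arm with a two-finger parallel gripper is mounted at the origin on a cart in front of the work surface, level with it; the furniture and walls round the work are solid. World frame = base frame: x ahead of the robot, y to its left, z up, the work surface at z = 0. Lengths are in m, angles in rad, forces in N, time in s.
With the tool pointing down it reaches from about 0.35 to 0.975 m from the base axis. Payload 4.9 kg.
Tool frame: the origin (TCP) lies midway between the tips of the shut fingers; the grasp point (between the pads) lies 19 mm behind it; z points along the fingers, y is the line along which they close (so a half turn about z gives the same grasp; the last joint's range is limited). The gripper opens to 85 mm and grips with 20 to 120 N. Pads are 22 mm wide; open, the fingers measure 114 mm over their backs; the gripper's body (76 mm by 85 mm) begins 54 mm behind the grasp point. The pads swing forward as they close: fully open they stand 13 mm farther back than shut.
Start: joints at [-1.395, 0.053, 1.613, -0, 1.476, -0.119], TCP at [0.182, -0.598, 0.231] pointing down, gripper open.
Joint ranges: [-3.01, 3.01], [-1.01, 2.22], [0.06, 2.58], [-1.02, 4.17], [0.09, 2.62], [-3.14, 3.14]. Speed limits (rad/s): [2.57, 2.57, 3.14, 3.14, 3.14, 3.14].

### API

Orientations are given as a unit quaternion [w, x, y, z].
In Python, from plant import * gives the robot as it stands.
- The arm moves only by the tool jog_arm, never from a script. Its argument "targets" is a list of rows, each a list of 3 entries, a list of its own where there are three numbers: the shift along the tool's x, y, z in units of 25 mm (1.0 is 25 mm), then the turn, a rotation vector about the tool's x, y, z in units of 8 degrees (1.0 is 8 degrees), then the opening in per cent of the stroke, from 0 (shut) to 100 (fully open). A call has 1 to 8 rows; each row is the pose to reach, as a shift and turn from the pose commanded when the call began, along the tool's axes at that moment; what a row does not reach only later rows make up. A row lasts 1/8 s, in which the tool goes at most 62.5 mm and 10.7 degrees, less where a joint would pass 70% of its speed; a pose out of reach is approached as far as the arm can. A call with a gripper value outside its range is refused whole. The fingers move at their own pace and stop on an object; the grip force is fixed at half the most. Time passes only in rows, so rows that repeat a pose let the fingers close. It gives the time, the measured TCP pose, the force, the opening and the grip force at its end, in the units of the state.
- state(): the state, without advancing time (a new reading comes with each control period).
- grab_frame(name): name is "scene" or "top"; returns (picture, depth): 384x512x3 uint8, red, green, blue; 384x512 float32, m along the optical axis (not along the pixel's ray), 0 where there is no reading.
- camera_params(name): a dict with "fovy" (degrees; the focal length in pixels is half the picture's height over the tangent of half this angle, whatever the lens; pixels are square), "cx", "cy" (the principal point, pixels), "rvec" (rotation vector, rad) and "tvec" (3), from world to camera coordinates, as OpenCV has them. Camera axes: x right, y down, z forward; pixel columns grow to the right and rows downward; lengths in m; the calibration is good to about 2 mm. A picture is of the moment at which its call begins. camera_params takes no time and is no camera call.
- job_done(): hands the job in; it is judged then, once.
The state is a dict: "time": time; "joint_pos": joint angles; "joint_vel": joint speeds; "joint_efforts": joint torques, N m; "tool_pos": TCP position; "tool_rot": TCP orientation; "contact_force": force on the tool from outside, world axes, zero at the start; "ft_torque": the same for the moment, N m; "gripper_width": opening from 0.0 (shut) to 1.0 (fully open); "grasp_force": force on a finger pad.
Only numpy, scipy, OpenCV 4.12 (cv2) and the standard library are available. Lean on these libraries where they do the work, as an engineer would, in place of code of your own. Each camera call takes 0.05 s, during which the arm holds its last target. There are 200 camera calls.

## Working session

There is one attempt and no reset: what is moved stays moved. The work goes in short steps, Python scripts to look and compute and a tool call to move; the robot and the scene stay as the last step left them, time stands still between calls to the robot, and variables do not carry over. Pictures are saved under pics/ and viewed, at most 10 in all, crops included, and the job is handed in when it is done.

Besides the shell and the picture viewer there is one more tool, called after ">>>" in YAML: its name, and indented under it one key for each argument. jog_arm: Moves the arm, as the interface text tells. Its arguments: {"type":"object","properties":{"targets":{"type":"array"}},"required":["targets"]}

```bash
mkdir -p pics; cat > h.py <<'E'
from plant import *
import numpy as np, cv2
def cam(n):
    p=camera_params(n); R=cv2.Rodrigues(np.array(p['rvec'],float))[0]; t=np.array(p['tvec'],float)
    f=192/np.tan(np.radians(p['fovy'])/2); return p,R,t,f
def ray(n,uv,z):   # pixel -> world point on plane z
    p,R,t,f=cam(n); d=R.T@np.array([(uv[0]-p['cx'])/f,(uv[1]-p['cy'])/f,1]); o=-R.T@t
    return o+d*(z-o[2])/d[2]
def cloud(n,dep):
    p,R,t,f=cam(n); v,u=np.mgrid[:384,:512]
    c=np.stack([(u-p['cx'])/f*dep,(v-p['cy'])/f*dep,dep],-1); return (c-t)@R
def save(n,name):
    im,d=grab_frame(n); cv2.imwrite('pics/%s.png'%name,im[:,:,::-1]); np.save('pics/%s.npy'%name,d); return im,d
E
python3 - <<'E'
from h import *
for n in('scene','top'):
    save(n,n+'0'); print(camera_params(n), -cam(n)[1].T@cam(n)[2])
print(state())
E
```

```text
{'fovy': 47.140087998882585, 'cx': 253.65887434229518, 'cy': 191.6023088299011, 'rvec': array([ 0.76928137, -2.51554786,  1.21078305]), 'tvec': array([0.4617268 , 0.18706488, 0.66945764])} [0.16169464 0.5959644  0.561284  ]
{'fovy': 48.330377429903535, 'cx': 259.9551675006399, 'cy': 185.57629072805233, 'rvec': array([ 2.21971991, -2.18690213,  0.05224247]), 'tvec': array([0.01960669, 0.54045156, 0.91002152])} [0.50187323 0.03284524 0.93148051]
{'time': 0.1, 'joint_pos': array([-1.39501452e+00,  5.32718590e-02,  1.61415459e+00,  8.83931954e-06,
        1.47602380e+00, -1.18987020e-01]), 'joint_vel': array([ 0.00117626,  0.00068467, -0.00482046, -0.00164925, -0.0001091 ,
        0.00099055]), 'joint_efforts': array([ 1.48183412e-04, -3.94906926e+01, -3.71361959e+01, -1.28152055e-04,
        3.91023204e-03,  5.13484721e-06]), 'tool_pos': array([ 0.18148453, -0.59747624,  0.23019899]), 'tool_rot': array([-9.28550178e-04,  9.89158199e-01,  1.46850927e-01, -2.19742848e-05]), 'contact_force': array([-1.12894341, -0.06886191,  0.31915865]), 'ft_torque': array([-0.0444419 ,  0.02379868,  0.03703816]), 'grasp_force': 0.0, 'gripper_width': 1.0005159519602096}
```

```bash
python3 -c "
import cv2
i=cv2.imread('pics/top0.png');cv2.imwrite('pics/top0b.png',cv2.resize(i,(800,600),interpolation=2))"
```

```text
(no output)
```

View pics/top0b.png

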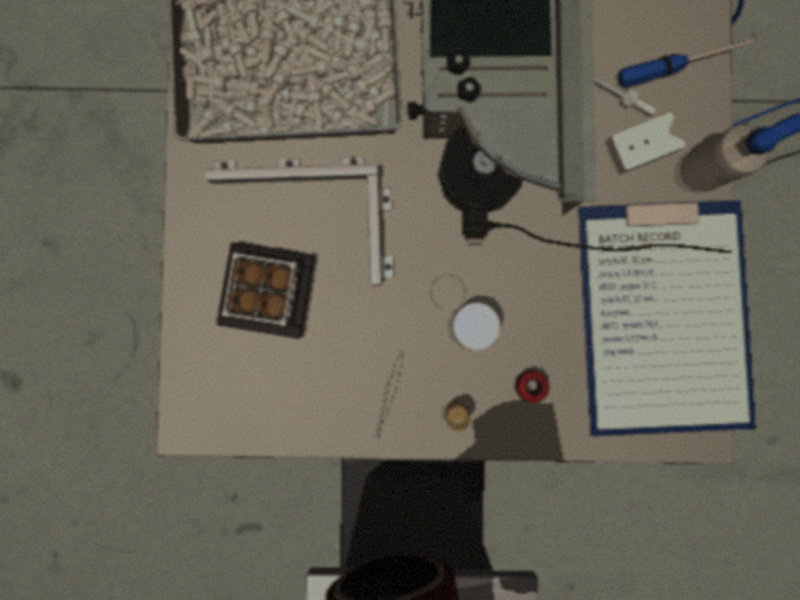

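View pics/scene0.png

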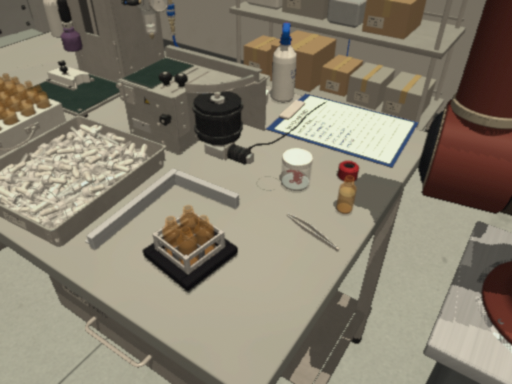

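The top view shows the L stop (inner corner near (370,180) in the enlarged picture) and the crate centred near (267,289), turned a few degrees. The jar (477,326), bottle (458,415) and chuck (533,386) are well to the right. I'll enlarge it to read the corners.

```bash
python3 -c "
import cv2
i=cv2.imread('pics/top0.png')[95:225,120:260];i=cv2.convertScaleAbs(i,alpha=1.8);cv2.imwrite('pics/crop0.png',cv2.resize(i,None,fx=4.6,fy=4.6,interpolation=2))"
```

```text
(no output)
```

View pics/crop0.png

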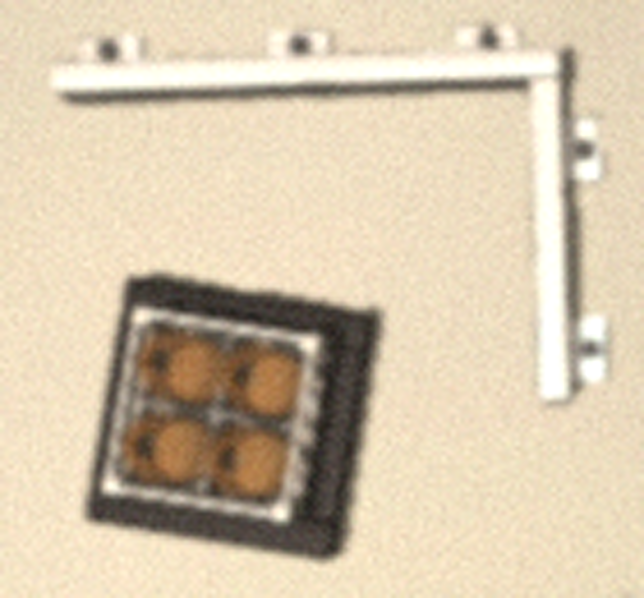

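```bash
cat >> h.py <<'E'
def fit(P,z):  # centre, yaw of crate from top-view cloud: dark rail pixels handled by minAreaRect in mm
    r=cv2.minAreaRect((P[:,:2]*1000).astype(np.float32)); return r
E
python3 - <<'E'
from h import *
w=lambda u,v,z: ray('top',(120+u/4.6-.4,95+v/4.6-.4),z)[:2]*1000
print('crate',[w(*c,.022).round(1) for c in((127,280),(380,312),(337,557),(88,518))])
print('rails',[w(*c,.03).round(1) for c in((65,95),(530,78),(532,85),(541,398))])
im=cv2.imread('pics/top0.png'); 
for n in('top','scene'):
    C=cloud(n,np.load('pics/%s0.npy'%n)); 
    def sel(x0,x1,y0,y1,z0,z1): return C[(C[...,0]>x0)&(C[...,0]<x1)&(C[...,1]>y0)&(C[...,1]<y1)&(C[...,2]>z0)&(C[...,2]<z1)]
    P=sel(.38,.62,.1,.4,.013,.028); print(n,len(P)); 
    b=sel(.3,.5,-.05,.1,-.02,.02)[:,2]; print('bench z',np.median(b) if len(b) else 0, b.std())
    if len(P): print(cv2.minAreaRect((P[:,:2]*1000).astype(np.float32)),P.mean(0))
for nm,u,v,z in(('jar',477,326,.068),('bot',458,415,.079),('chuck',533,386,.031)): print(nm,ray('top',(u/1.5625,v/1.5625),z))
E
```

```text
crate [array([600.2, 268.8]), array([587.2, 151.4]), array([473.7, 168.9]), array([489.9, 283.9])]
rails [array([684.4, 297.4]), array([695.8,  83.4]), array([692.5,  82.5]), array([548. ,  75.9])]
top 1388
bench z -5.648733245318487e-05 0.002020687719950024
((537.6142578125, 222.06106567382812), (116.6588363647461, 116.12998962402344), 81.57037353515625) [0.53560567 0.21448108 0.02144568]
scene 1644
bench z -0.0013988749047293173 0.003623808289428874
((537.4645385742188, 220.75914001464844), (116.54345703125, 117.09355163574219), 81.46997833251953) [0.51797278 0.24475484 0.02042793]
jar [ 0.49256832 -0.06410084  0.068     ]
bot [ 0.37973816 -0.0399491   0.079     ]
chuck [ 0.41289355 -0.14426003  0.031     ]
```

The depth fits agree on the crate, which reads 116.5 mm against the given 116. It sits at (0.5376, 0.2215) with yaw about -8.5°. The stop's inner corner is at (0.696, 0.083) with yaw about 2.9°.

My plan is to use the half-open hand, tilted 20° away from the bottles, with both fingertips on the low rail. I'll push +x to the back rail, then -y to the side rail.

```bash
cat >> h.py <<'E'
from scipy.spatial.transform import Rotation as Ro
O=np.array([.6958,.0827,0]); S=Ro.from_euler('z',2.9,degrees=True).as_matrix()
Ri=np.array([[1,0,0],[0,-1,0],[0,0,-1.]])          # tool down, yaw 0
def ori(yaw,tilt): # yaw in stop frame; tilt: tool z leans toward tool x (push dir)
    return Ro.from_matrix(S)*Ro.from_euler('z',yaw,degrees=True)*Ro.from_matrix(Ri)*Ro.from_euler('y',tilt,degrees=True)
def cur(): 
    s=state(); q=s['tool_rot']; return s['tool_pos'],Ro.from_quat([q[1],q[2],q[3],q[0]]),s
def stop(p): return S.T@(np.asarray(p)-O)
def rows(*goals): # goals: (stop-frame xyz mm, yaw, tilt)
    p,r,s=cur(); print('t',s['time'],'stop mm',(stop(p)*1000).round(1),'j',s['joint_pos'].round(2),'w',s['gripper_width'],'F',(S.T@s['contact_force']).round(1))
    for g,y,t in goals:
        w=O+S@(np.array(g)/1000); print((r.inv().apply(w-p)/.025).round(2).tolist(),((r.inv()*ori(y,t)).as_rotvec(degrees=True)/8).round(2).tolist(),'world',w.round(3))
def crate(name,n='top',box=(.45,.72,.05,.32)):
    im,d=save(n,name); C=cloud(n,d); x0,x1,y0,y1=box
    m=(C[...,0]>x0)&(C[...,0]<x1)&(C[...,1]>y0)&(C[...,1]<y1)&(C[...,2]>.012)&(C[...,2]<.027)&(im.max(-1)<70)
    P=C[m]@S-O@S; r=cv2.minAreaRect((P[:,:2]*1000).astype(np.float32)); print(n,len(P),'crate stop-frame',r)
E
python3 - <<'E'
from h import *
print(ori(0,20).apply([0,0,1]))
a=lambda x,y:(S.T@(np.array([x,y,.2])-O)*1000)
rows((a(.42,-.35),0,20),(a(.45,0),0,20),((-242,147,200),0,20))
E
```

```text
[ 0.34158214  0.0173038  -0.93969262]
t 0.1 stop mm [-548.1 -653.3  230.2] j [-1.4   0.05  1.61  0.    1.48 -0.12] w 1.0005159519602096 F [-1.1 -0.   0.3]
[12.0, -6.7, 1.22] [-0.32, 2.49, 1.73] world [ 0.42 -0.35  0.2 ]
[17.22, -19.75, 1.25] [-0.32, 2.49, 1.73] world [0.45 0.   0.2 ]
[19.62, -28.1, 1.26] [-0.32, 2.49, 1.73] world [0.447 0.217 0.2  ]
```

>>> jog_arm:
  targets:
    - [[12, -6.7, 1.2], [-0.32, 2.49, 1.73], 60]
    - [[12, -6.7, 1.2], [-0.32, 2.49, 1.73], 60]
    - [[12, -6.7, 1.2], [-0.32, 2.49, 1.73], 60]
    - [[12, -6.7, 1.2], [-0.32, 2.49, 1.73], 60]
    - [[12, -6.7, 1.2], [-0.32, 2.49, 1.73], 60]
    - [[17.2, -19.7, 1.2], [-0.32, 2.49, 1.73], 60]
    - [[17.2, -19.7, 1.2], [-0.32, 2.49, 1.73], 60]
    - [[17.2, -19.7, 1.2], [-0.32, 2.49, 1.73], 60]

```text
time: 1.1
tool_pos: [0.4234, -0.1862, 0.2021]
tool_rot: [-0.004, 0.984, 0.025, 0.174]
contact_force: [1.0, 0.4, 0.4]
gripper_width: 0.599
grasp_force: 0.0
```

```bash
python3 - <<'E'
from h import *
rows(((-242,147,200),0,20))
E
```

```text
t 1.1 stop mm [-285.6 -254.8  202.1] j [-0.72 -0.57  2.2   0.25  1.27  0.75] w 0.5989830275278916 F [1.  0.3 0.4]
[1.6, -16.07, 0.65] [0.01, -0.0, -0.0] world [0.447 0.217 0.2  ]
```

>>> jog_arm:
  targets:
    - [[1.6, -16, 0.6], [0, 0, 0], 60]
    - [[1.6, -16, 0.6], [0, 0, 0], 60]
    - [[1.6, -16, 0.6], [0, 0, 0], 60]
    - [[1.6, -16, 0.6], [0, 0, 0], 60]
    - [[1.6, -16, 0.6], [0, 0, 0], 60]
    - [[1.6, -16, 0.6], [0, 0, 0], 60]
    - [[1.6, -16, 0.6], [0, 0, 0], 60]
    - [[1.6, -16, 0.6], [0, 0, 0], 60]

```text
time: 2.1
tool_pos: [0.4455, 0.2151, 0.2008]
tool_rot: [-0.003, 0.985, 0.027, 0.173]
contact_force: [0.5, -0.3, -1.1]
gripper_width: 0.599
grasp_force: 0.0
```

```bash
python3 - <<'E'
from h import *
rows(((-242,147,25),0,20),((-242,147,5),0,20))
save('scene','s1')
E
```

```text
t 2.1 stop mm [-243.3  144.9  200.8] j [ 0.36 -0.48  2.14 -0.12  1.15  1.9 ] w 0.5988338305641692 F [ 0.5 -0.3 -1.1]
[-2.35, -0.1, 6.63] [0.01, 0.01, 0.03] world [0.447 0.217 0.025]
[-2.62, -0.11, 7.38] [0.01, 0.01, 0.03] world [0.447 0.217 0.005]
```

View pics/s1.png

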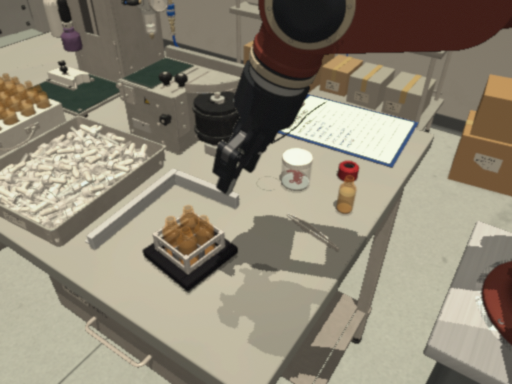

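The hand hovers on the robot's side of the crate (fingertips at (228,180)) and leans away from it. The crate is untouched at (190,245), so I'm going down.

>>> jog_arm:
  targets:
    - [[-0.8, -0.1, 2.2], [0, 0, 0], 60]
    - [[-1.6, -0.1, 4.4], [0, 0, 0], 60]
    - [[-2.35, -0.1, 6.6], [0, 0, 0], 60]
    - [[-2.5, -0.1, 7.1], [0, 0, 0], 60]
    - [[-2.62, -0.1, 7.35], [0, 0, 0], 60]
    - [[-2.62, -0.1, 7.35], [0, 0, 0], 60]

```text
time: 2.9
tool_pos: [0.4493, 0.2159, 0.0087]
tool_rot: [-0.004, 0.984, 0.025, 0.176]
contact_force: [0.5, -0.2, 0.4]
gripper_width: 0.599
grasp_force: 0.0
```

```bash
python3 - <<'E'
from h import *
rows(((-190,147,5),0,20),((-122,147,5),0,20))
im,d=save('scene','s2'); 
i=im[120:320,100:340,::-1].copy(); cv2.imwrite('pics/s2c.png',cv2.resize(cv2.convertScaleAbs(i,alpha=1.6),None,fx=3,fy=3,interpolation=2))
E
```

```text
t 2.9 stop mm [-239.4  145.5    8.7] j [ 0.36 -0.18  2.27 -0.16  0.72  1.98] w 0.5987906981734317 F [ 0.5 -0.3  0.4]
[1.8, -0.06, 0.82] [0.01, -0.03, -0.0] world [0.499 0.22  0.005]
[4.36, -0.06, 1.76] [0.01, -0.03, -0.0] world [0.567 0.223 0.005]
```

View pics/s2c.png

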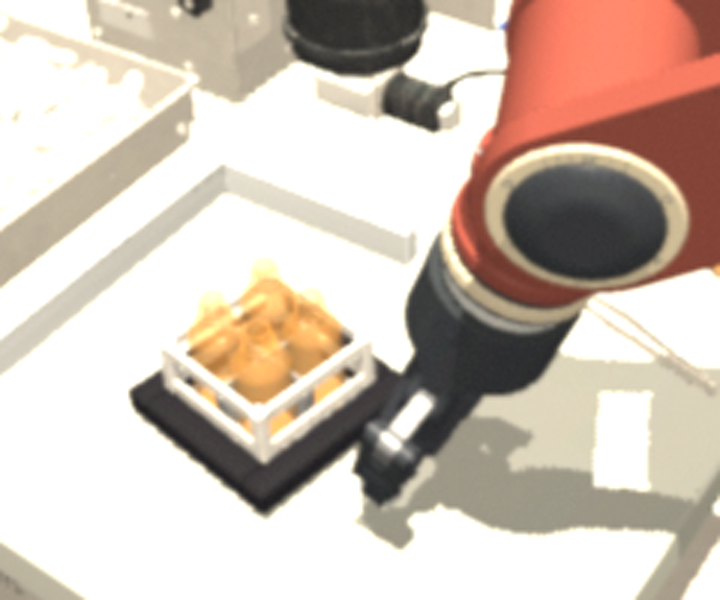

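The fingertips are at the bench beside the near rail side (crop (380,490)), and the body is well clear of the bottles. Starting the push in small steps.

>>> jog_arm:
  targets:
    - [[0.15, 0, 0.2], [0, 0, 0], 60]
    - [[0.4, 0, 0.3], [0, 0, 0], 60]
    - [[0.65, 0, 0.4], [0, 0, 0], 60]
    - [[0.9, 0, 0.5], [0, 0, 0], 60]
    - [[1.1, 0, 0.57], [0, 0, 0], 60]
    - [[1.35, 0, 0.66], [0, 0, 0], 60]
    - [[1.6, 0, 0.75], [0, 0, 0], 60]
    - [[1.8, 0, 0.82], [0, 0, 0], 60]

```text
time: 3.95
tool_pos: [0.4942, 0.2174, 0.0002]
tool_rot: [-0.002, 0.985, 0.025, 0.17]
contact_force: [-7.7, -0.8, 0.2]
gripper_width: 0.599
grasp_force: 3.6
```

```bash
python3 - <<'E'
from h import *
rows(((-160,147,5),0,20),((-122,147,5),0,20))
crate('t2'); crate('s3','scene')
E
```

```text
t 3.95 stop mm [-194.6  144.7    0.2] j [ 0.33 -0.05  2.17 -0.15  0.7   1.94] w 0.5992017925405626 F [-7.7 -0.5  0.2]
[1.37, -0.09, 0.28] [0.03, 0.05, 0.0] world [0.529 0.221 0.005]
[2.8, -0.09, 0.79] [0.03, 0.05, 0.0] world [0.567 0.223 0.005]
top 1176 crate stop-frame ((-84.96431732177734, 133.22296142578125), (151.40554809570312, 247.25448608398438), 67.6624755859375)
scene 813 crate stop-frame ((-143.37579345703125, 157.24520874023438), (102.34664916992188, 137.6387176513672), 87.66816711425781)
```

>>> jog_arm:
  targets:
    - [[0.2, 0, -0.03], [0, 0, 0], 60]
    - [[0.45, -0.03, 0.03], [0, 0, 0], 60]
    - [[0.7, -0.06, 0.08], [0, 0, 0], 60]
    - [[0.95, -0.09, 0.15], [0, 0, 0], 60]
    - [[1.2, -0.09, 0.23], [0, 0, 0], 60]
    - [[1.45, -0.09, 0.3], [0, 0, 0], 60]
    - [[1.7, -0.09, 0.38], [0, 0, 0], 60]
    - [[1.95, -0.09, 0.47], [0, 0, 0], 60]

```text
time: 5.05
tool_pos: [0.5444, 0.2224, 0.0062]
tool_rot: [-0.003, 0.985, 0.025, 0.171]
contact_force: [-5.2, -0.8, -0.6]
gripper_width: 0.597
grasp_force: 2.8
```

```bash
python3 - <<'E'
from h import *
rows(((-160,147,5),0,20),((-122,147,5),0,20))
im,d=save('top','t4')
i=im[80:230,100:270,::-1]; cv2.imwrite('pics/t4c.png',cv2.resize(cv2.convertScaleAbs(i,alpha=2),None,fx=4,fy=4,interpolation=2))
E
```

```text
t 5.05 stop mm [-144.2  147.2    6.2] j [ 0.3   0.05  2.06 -0.14  0.7   1.91] w 0.5974206053024773 F [-5.2 -0.6 -0.6]
[-0.61, 0.01, -0.17] [0.02, 0.04, 0.0] world [0.529 0.221 0.005]
[0.82, 0.01, 0.35] [0.02, 0.04, 0.0] world [0.567 0.223 0.005]
```

View pics/t4c.png

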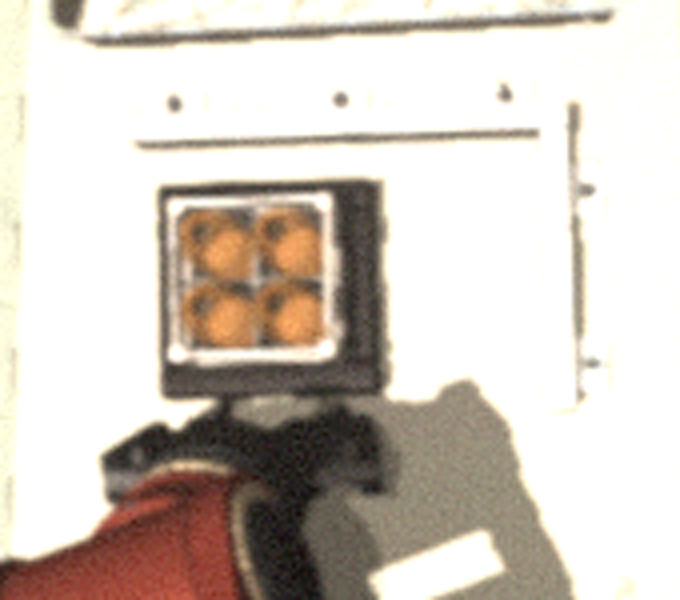

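The crate is now square to the stop, with both fingers on its near side. About 20 mm remains between its far edge (row 185) and the back rail (row 146).

>>> jog_arm:
  targets:
    - [[0.4, 0, 0.2], [0, 0, 0], 60]
    - [[0.6, 0, 0.27], [0, 0, 0], 60]
    - [[0.8, 0, 0.34], [0, 0, 0], 60]
    - [[0.95, 0, 0.38], [0, 0, 0], 60]
    - [[1.05, 0, 0.42], [0, 0, 0], 60]
    - [[1.1, 0, 0.44], [0, 0, 0], 60]

```text
time: 5.85
tool_pos: [0.5663, 0.223, 0.001]
tool_rot: [-0.001, 0.986, 0.025, 0.163]
contact_force: [-29.9, -1.3, 8.9]
gripper_width: 0.599
grasp_force: 15.1
```

```bash
python3 - <<'E'
from h import *
rows(((-122,147,5),0,20))
E
```

```text
t 5.85 stop mm [-122.2  146.7    1. ] j [ 0.29  0.11  2.   -0.12  0.72  1.89] w 0.5991846884682391 F [-29.9   0.2   8.9]
[0.06, -0.01, -0.15] [0.04, 0.16, 0.0] world [0.567 0.223 0.005]
```

The crate is seated on the back rail at 30 N. Next I back off, rise and turn to the +y side.

```bash
python3 - <<'E'
from h import *
rows(((-150,147,10),0,20),((-190,160,170),0,20),((-150,250,190),45,20),((-60,260,190),90,20))
E
```

```text
t 5.85 stop mm [-122.2  146.7    1. ] j [ 0.29  0.11  2.   -0.12  0.72  1.89] w 0.5991846884682391 F [-29.9   0.2   8.9]
[-0.94, -0.01, -0.7] [0.04, 0.16, 0.0] world [0.539 0.222 0.01 ]
[-0.4, -0.49, -7.28] [0.04, 0.16, 0.0] world [0.498 0.233 0.17 ]
[1.37, -4.09, -7.54] [1.9, 0.17, -5.3] world [0.533 0.325 0.19 ]
[4.78, -4.49, -6.39] [3.76, 0.16, -10.61] world [0.623 0.339 0.19 ]
```

>>> jog_arm:
  targets:
    - [[-0.95, 0, -0.6], [0, 0, 0], 60]
    - [[-0.95, 0, -1.5], [0, 0, 0], 60]
    - [[-0.7, 0, -3.5], [0, 0, 0], 60]
    - [[-0.4, -0.5, -5.5], [0, 0, 0], 60]
    - [[-0.4, -0.5, -7.3], [0, 0, 0], 60]
    - [[0.3, -2.3, -7.5], [0.9, 0.1, -2.6], 60]
    - [[1.4, -4.1, -7.5], [1.9, 0.17, -5.3], 60]
    - [[1.4, -4.1, -7.5], [1.9, 0.17, -5.3], 60]

```text
time: 6.85
tool_pos: [0.542, 0.3286, 0.1986]
tool_rot: [-0.051, 0.935, 0.301, 0.177]
contact_force: [1.0, -0.5, -0.1]
gripper_width: 0.601
grasp_force: 0.0
```

```bash
python3 - <<'E'
from h import *
rows(((-60,265,190),90,20))
E
```

```text
t 6.85 stop mm [-141.2  253.4  198.6] j [ 0.4  -0.13  1.88  0.08  1.03  1.31] w 0.6013500839300675 F [ 1.  -0.5 -0.1]
[2.65, 1.36, 1.42] [2.6, -0.1, -6.68] world [0.622 0.344 0.19 ]
```

```bash
python3 - <<'E'
from h import *
print(S.T@ori(90,-20).apply([0,0,1])); rows(((-60,280,190),90,-20))
E
```

```text
[-5.33471672e-17 -3.42020143e-01 -9.39692621e-01]
t 6.85 stop mm [-141.2  253.4  198.6] j [ 0.4  -0.13  1.88  0.08  1.03  1.31] w 0.6013500839300675 F [ 1.  -0.5 -0.1]
[2.95, 0.85, 1.53] [0.16, -4.67, -7.3] world [0.622 0.359 0.19 ]
```

>>> jog_arm:
  targets:
    - [[0.4, 0.1, 0.2], [0.02, -0.6, -0.9], 60]
    - [[0.8, 0.2, 0.4], [0.04, -1.2, -1.8], 60]
    - [[1.2, 0.3, 0.6], [0.06, -1.8, -2.8], 60]
    - [[1.6, 0.4, 0.8], [0.08, -2.4, -3.7], 60]
    - [[2.0, 0.5, 1.0], [0.1, -3, -4.7], 60]
    - [[2.4, 0.7, 1.2], [0.13, -3.8, -5.9], 60]
    - [[2.95, 0.85, 1.5], [0.16, -4.67, -7.3], 60]
    - [[2.95, 0.85, 1.5], [0.16, -4.67, -7.3], 60]

```text
time: 7.85
tool_pos: [0.6209, 0.3568, 0.1863]
tool_rot: [0.125, 0.68, 0.712, -0.123]
contact_force: [0.0, -0.5, -0.3]
gripper_width: 0.598
grasp_force: 0.0
```

```bash
python3 - <<'E'
from h import *
rows(((-60,250,190),90,-20))
im,d=save('top','t5')
C=cloud('top',d)@S-O@S; C*=1000
i=im[80:230,100:270,::-1]; cv2.imwrite('pics/t5c.png',cv2.resize(cv2.convertScaleAbs(i,alpha=2),None,fx=4,fy=4,interpolation=2))
P=C[(C[...,0]>-140)&(C[...,0]<-5)&(C[...,1]>40)&(C[...,1]<240)&(C[...,2]>13)&(C[...,2]<27)]
print(len(P),cv2.minAreaRect(P[:,:2].astype(np.float32)),np.percentile(P,[1,50,99],axis=0).round(1))
E
```

```text
t 7.85 stop mm [-61.  277.6 186.3] j [ 0.54  0.41  1.3  -0.31  1.61  0.51] w 0.5980511240378814 F [-0.  -0.5 -0.3]
[-1.09, 0.04, 0.24] [-0.05, 0.02, -0.03] world [0.623 0.329 0.19 ]
1133 ((-59.98414611816406, 151.34881591796875), (116.3615493774414, 110.22028350830078), 89.85423278808594) [[-114.8   93.6   13.9]
 [ -82.   131.7   21.6]
 [  -5.5  208.8   26.1]]
```

View pics/t5c.png

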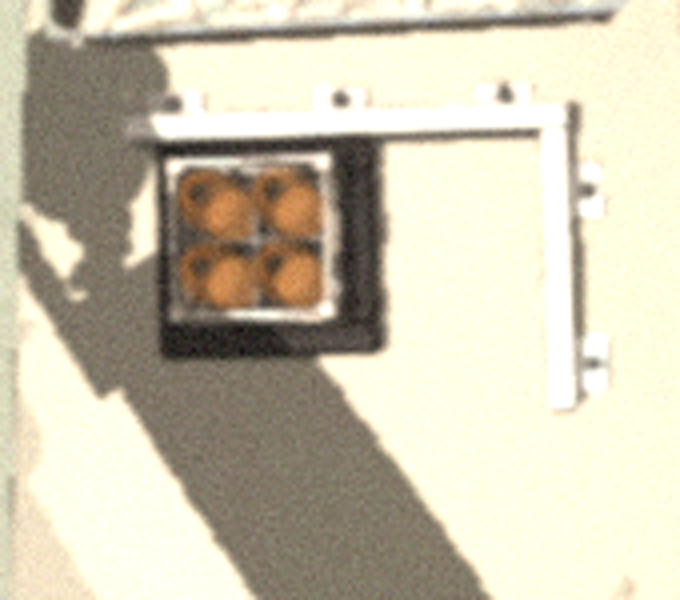

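The crate sits flat on the back rail: row 140 edge, yaw within 0.2°, centre about 151 mm from the side rail. The hand is off the left of the crop. I'm lowering it beside the +y face.

```bash
python3 - <<'E'
from h import *
rows(((-60,250,40),90,-20),((-60,242,6),90,-20))
E
```

```text
t 7.9 stop mm [-61.5 277.7 186.2] j [ 0.54  0.41  1.3  -0.31  1.61  0.51] w 0.6013873255894056 F [-0.3 -0.3 -0.8]
[0.97, 0.1, 5.87] [-0.05, 0.02, -0.02] world [0.623 0.329 0.04 ]
[1.14, 0.11, 7.26] [-0.05, 0.02, -0.02] world [0.624 0.321 0.006]
```

>>> jog_arm:
  targets:
    - [[0.3, 0.1, 2], [-0.05, 0, 0], 60]
    - [[0.7, 0.1, 4], [-0.05, 0, 0], 60]
    - [[0.97, 0.1, 5.8], [-0.05, 0, 0], 60]
    - [[1.1, 0.1, 6.8], [-0.05, 0, 0], 60]
    - [[1.14, 0.1, 7.1], [-0.05, 0, 0], 60]
    - [[1.14, 0.1, 7.2], [-0.05, 0, 0], 60]

```text
time: 8.65
tool_pos: [0.6231, 0.321, 0.0095]
tool_rot: [0.127, 0.681, 0.711, -0.119]
contact_force: [0.6, -0.7, 0.4]
gripper_width: 0.604
grasp_force: 0.0
```

```bash
python3 - <<'E'
from h import *
rows(((-60,180,5),90,-20),((-60,125,5),90,-20))
E
```

```text
t 8.65 stop mm [-60.6 241.7   9.5] j [ 0.49  0.54  1.44 -0.32  1.33  0.56] w 0.6035735707764968 F [ 0.5 -0.8  0.4]
[-2.25, 0.04, 1.02] [0.0, 0.01, -0.05] world [0.627 0.259 0.005]
[-4.32, 0.05, 1.77] [0.0, 0.01, -0.05] world [0.63  0.205 0.005]
```

>>> jog_arm:
  targets:
    - [[-0.3, 0, 0.25], [0, 0, 0], 60]
    - [[-0.6, 0, 0.35], [0, 0, 0], 60]
    - [[-0.9, 0, 0.45], [0, 0, 0], 60]
    - [[-1.15, 0.02, 0.54], [0, 0, 0], 60]
    - [[-1.4, 0.02, 0.63], [0, 0, 0], 60]
    - [[-1.65, 0.03, 0.72], [0, 0, 0], 60]
    - [[-1.9, 0.03, 0.82], [0, 0, 0], 60]
    - [[-2.15, 0.04, 0.92], [0, 0, 0], 60]

```text
time: 9.65
tool_pos: [0.6253, 0.2646, 0.0057]
tool_rot: [0.125, 0.681, 0.712, -0.118]
contact_force: [-2.3, 9.6, 2.2]
gripper_width: 0.598
grasp_force: 4.4
```

```bash
python3 - <<'E'
from h import *
rows(((-60,140,5),90,-20),((-60,125,5),90,-20))
E
```

```text
t 9.65 stop mm [-61.2 185.3   5.7] j [ 0.42  0.49  1.52 -0.34  1.28  0.5 ] w 0.5984974615555496 F [-1.8  9.7  2.2]
[-1.69, 0.06, 0.64] [-0.01, -0.03, -0.05] world [0.629 0.219 0.005]
[-2.26, 0.06, 0.84] [-0.01, -0.03, -0.05] world [0.63  0.205 0.005]
```

>>> jog_arm:
  targets:
    - [[-0.3, 0, 0.13], [0, 0, 0], 60]
    - [[-0.55, 0, 0.22], [0, 0, 0], 60]
    - [[-0.8, 0.02, 0.3], [0, 0, 0], 60]
    - [[-1.05, 0.03, 0.4], [0, 0, 0], 60]
    - [[-1.3, 0.04, 0.5], [0, 0, 0], 60]
    - [[-1.55, 0.05, 0.6], [0, 0, 0], 60]
    - [[-1.8, 0.06, 0.69], [0, 0, 0], 60]
    - [[-2.05, 0.06, 0.78], [0, 0, 0], 60]

```text
time: 10.65
tool_pos: [0.6293, 0.2097, 0.0049]
tool_rot: [0.125, 0.681, 0.712, -0.119]
contact_force: [-1.6, 8.3, 1.7]
gripper_width: 0.596
grasp_force: 4.2
```

```bash
python3 - <<'E'
from h import *
rows(((-60,125,5),90,-20),((-60,122,5),90,-20))
E
```

```text
t 10.65 stop mm [-60.  130.2   4.9] j [ 0.35  0.45  1.58 -0.35  1.24  0.44] w 0.5960389517064666 F [-1.2  8.3  1.7]
[-0.2, 0.0, 0.07] [-0.01, -0.02, -0.05] world [0.63  0.205 0.005]
[-0.31, 0.0, 0.11] [-0.01, -0.02, -0.05] world [0.63  0.202 0.005]
```

>>> jog_arm:
  targets:
    - [[-0.15, 0, 0.05], [0, 0, 0], 60]
    - [[-0.25, 0, 0.09], [0, 0, 0], 60]
    - [[-0.35, 0, 0.12], [0, 0, 0], 60]
    - [[-0.42, 0, 0.15], [0, 0, 0], 60]
    - [[-0.42, 0, 0.15], [0, 0, 0], 60]

```text
time: 11.28
tool_pos: [0.6294, 0.2042, 0.005]
tool_rot: [0.122, 0.682, 0.712, -0.114]
contact_force: [-5.4, 24.2, 2.2]
gripper_width: 0.599
grasp_force: 12.4
```

```bash
python3 - <<'E'
from h import *
rows(((-60,145,10),90,-20),((-60,185,170),90,-20),((-60,280,200),90,-20))
E
```

```text
t 11.275 stop mm [-60.2 124.7   5. ] j [ 0.34  0.44  1.59 -0.34  1.23  0.43] w 0.5986573007997769 F [-4.2 24.5  2.2]
[0.7, 0.0, -0.46] [0.01, -0.1, -0.05] world [0.629 0.224 0.01 ]
[0.1, 0.01, -7.03] [0.01, -0.1, -0.05] world [0.627 0.264 0.17 ]
[3.29, -0.01, -9.41] [0.01, -0.1, -0.05] world [0.622 0.359 0.2  ]
```

Side rail reached at 24 N. Backing off and checking.

>>> jog_arm:
  targets:
    - [[0.7, 0, -0.3], [0, 0, 0], 60]
    - [[0.8, 0, -1.2], [0, 0, 0], 60]
    - [[0.5, 0, -3], [0, 0, 0], 60]
    - [[0.3, 0, -5], [0, 0, 0], 60]
    - [[0.8, 0, -7], [0, 0, 0], 60]
    - [[2, 0, -8.5], [0, 0, 0], 60]
    - [[3.3, 0, -9.4], [0, 0, 0], 60]
    - [[3.3, 0, -9.4], [0, 0, 0], 60]

```text
time: 12.28
tool_pos: [0.6234, 0.3565, 0.1997]
tool_rot: [0.127, 0.68, 0.712, -0.119]
contact_force: [-0.9, 0.2, -0.1]
gripper_width: 0.598
grasp_force: 0.0
```

```bash
python3 - <<'E'
from h import *
rows()
im,d=save('top','t6')
C=(cloud('top',d)@S-O@S)*1000
i=im[80:230,100:320,::-1]; cv2.imwrite('pics/t6c.png',cv2.resize(cv2.convertScaleAbs(i,alpha=2),None,fx=3.6,fy=3.6,interpolation=2))
P=C[(C[...,0]>-140)&(C[...,0]<-6)&(C[...,1]>6)&(C[...,1]<200)&(C[...,2]>14)&(C[...,2]<27)]
print(len(P),cv2.minAreaRect(P[:,:2].astype(np.float32)),np.percentile(P,[1,50,99],axis=0).round(1))
E
```

```text
t 12.275 stop mm [-58.4 277.2 199.7] j [ 0.53  0.4   1.29 -0.31  1.62  0.5 ] w 0.5984865802515058 F [-0.9  0.2 -0.1]
1090 ((-60.712974548339844, 62.18000793457031), (112.28421783447266, 109.39390563964844), 89.98747253417969) [[-115.     6.4   14.3]
 [ -82.5   58.6   21.6]
 [  -6.4  117.4   26.3]]
```

View pics/t6c.png

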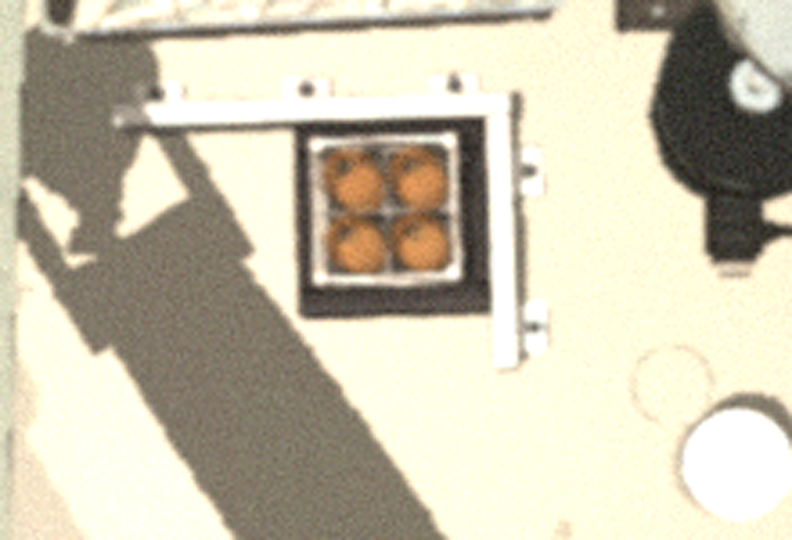

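The crate sits square in the corner against both rails: yaw about 0°, extents -115 mm in x and 118 mm in y. The hand is clear and the other objects weren't touched. Handing in.

```bash
python3 -c "
from plant import *
print(job_done())"
```

```text
the job is handed in; nothing more can be done
None
```

The crate is pushed into the inside corner, square and against both rails as far as the last top view and the push forces show. The hand is clear, and the job was handed in at about 12 s; no verdict came back.

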